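# Lay out the painter's place

## Task

Lay out the painter's place: stand the steel water pot in its round saucer, slip the roll of tape over its post, lay the flat brush across the two notched bars of its rest, and stand the full ink bottle in the square well of the wooden block. The two ink bottles look alike but one is empty, so lift them to find the heavier; leave the empty one standing on the table. Set each thing down all the way into its holder without dropping it, and leave the jug where it is.

Things in the scene. Friction and masses are not known exactly. Their poses are not given: they have to be found in the camera images.
- water_pot: open round brush-washing pot of plain steel, 62 mm in diameter, 78 mm high, wall 3 mm, about 0.12 kg; origin at the centre of its underside, z up
- tape_roll: roll of cream masking tape lying flat, a ring 66 mm in outer diameter with a 42 mm hole, 25 mm high, about 0.06 kg; origin at the centre of its underside, z up
- flat_brush: flat wash brush lying on the table, 190 mm long, 14 mm thick: wooden handle 18 mm wide to -x of the origin (14 mm wide in its last 20 mm), steel ferrule 28 mm wide from x = 15 to 50 mm, pale bristles beyond; about 0.05 kg. Origin at the middle of its length on the underside, x towards the bristles, z up; it balances within 15 mm of the origin
- bottle_1: one of two look-alike square white opaque plastic ink bottles with a round black screw cap: body 56 x 56 mm and 60 mm high, cap 36 mm in diameter, 86 mm high in all; origin at the centre of the underside, z up, x and y square to its flat sides. One of the two bottles is full (about 0.27 kg), the other empty (about 0.08 kg); they look the same and stand in either place.
- bottle_2: one of two look-alike square white opaque plastic ink bottles with a round black screw cap: body 56 x 56 mm and 60 mm high, cap 36 mm in diameter, 86 mm high in all; origin at the centre of the underside, z up, x and y square to its flat sides. One of the two bottles is full (about 0.27 kg), the other empty (about 0.08 kg); they look the same and stand in either place.
- saucer: round white saucer with an upright rim, fixed: outer diameter 94 mm, inner diameter 86 mm, inner floor 4 mm above the table, rim 12 mm high; origin at the centre of its underside, z up
- tape_post: tape holder, fixed: wooden disc 72 mm in diameter and 10 mm thick with an upright steel post 18 mm in diameter in its middle, round-topped, 53 mm above the table; origin at the centre of the underside, z up. The roll lies on the disc with the post through its hole
- brush_rest: wooden brush rest, fixed: base 102 x 78 mm, 6 mm thick; two upright bars along y at x = -45 and +45 mm, 12 mm thick, tops 22 mm above the table, with horns to 38 mm at both ends (|y| over 27 mm), so each bar has a notch 54 mm wide. Origin at the centre of the underside, z up. The brush lies along x over both bars, either way round, middle over middle; fingers fit between the bars
- ink_block: wooden ink-bottle block, fixed: 96 x 96 mm, 26 mm high, with an open square well 74 x 74 mm whose floor is 8 mm above the table; origin at the centre of the underside, z up, x and y square to its sides
- jug: white ceramic jug, a bystander: 86 mm in diameter at the belly, 105 mm high, handle at +y reaching 71 mm from the axis; origin at the centre of its underside. It stands at one side, and a jar of brushes (76 mm in diameter, 190 mm high, not listed) at about the mirrored place on the other side

How it is judged:
At the end, for the whole second after the job is handed in: Pot in saucer, full bottle (by its weight on the block) in well, roll over post: upright, fully down (4 mm), within 14 mm of centre. Brush level across both bars, middle within 30 mm along, 20 mm across, 0.3 rad of the rest's line. Empty bottle upright on the bare table. All at rest (horizontal distance between water_pot and saucer below 0.014 m and z of water_pot in the frame of saucer between 0 and 0.008 m and angle between each of water_pot, tape_roll's own z axis and vertical below 0.1 rad and horizontal distance between tape_roll and tape_post below 0.014 m and z of tape_roll in the frame of tape_post between 0.006 and 0.014 m and x of flat_brush in the frame of brush_rest between -0.03 and 0.03 m and y of flat_brush in the frame of brush_rest between -0.02 and 0.02 m and z of flat_brush in the frame of brush_rest between 0.018 and 0.026 m and angle between flat_brush's own z axis and vertical below 0.12 rad and angle between the x axis of flat_brush and the x axis of brush_rest, either way round below 0.3 rad and ((horizontal distance between bottle_1 and ink_block below 0.014 m and z of bottle_1 in the frame of ink_block between 0.004 and 0.012 m and angle between each of bottle_1, bottle_2's own z axis and vertical below 0.1 rad and contact force between bottle_1 and ink_block above 1.6 N and height (world z) of bottle_2 between -0.003 and 0.003 m) or (horizontal distance between bottle_2 and ink_block below 0.014 m and z of bottle_2 in the frame of ink_block between 0.004 and 0.012 m and angle between each of bottle_2, bottle_1's own z axis and vertical below 0.1 rad and contact force between bottle_2 and ink_block above 1.6 N and height (world z) of bottle_1 between -0.003 and 0.003 m)) and linear speed of each of water_pot, bottle_1, bottle_2, tape_roll, flat_brush below 0.02 m/s); the robot touches nothing.
It fails at once if the jug is pushed more than 20 mm (distance of jug from where it was at the start of the episode above 0.02 m).
It fails at once if a thing is dropped (falls free over about 30 mm) ((contact force between water_pot and anything else below 0.02 N and linear speed of water_pot above 0.8 m/s) or (contact force between bottle_1 and anything else below 0.02 N and linear speed of bottle_1 above 0.8 m/s) or (contact force between bottle_2 and anything else below 0.02 N and linear speed of bottle_2 above 0.8 m/s) or (contact force between tape_roll and anything else below 0.02 N and linear speed of tape_roll above 0.8 m/s) or (contact force between flat_brush and anything else below 0.02 N and linear speed of flat_brush above 0.8 m/s)).
It also fails if it takes over 128 s, if anything falls off the work surface, if the arm or the gripper's body presses on something with over 40 N, if the wrist force passes 120 N, or if a joint passes its speed limit or range.

## Robot

A 6-joint arm with a two-finger parallel gripper is mounted at the origin on the work surface. World frame = base frame: x ahead of the robot, y to its left, z up, the work surface at z = 0. Lengths are in m, angles in rad, forces in N, time in s.
With the tool pointing down it reaches from about 0.35 to 0.85 m from the base axis. Payload 8.1 kg.
Tool frame: the origin (TCP) lies midway between the tips of the shut fingers; the grasp point (between the pads) lies robot.grip_depth behind it (robot.grip_depth is the distance from the TCP to the grasp point, in m); z points along the fingers, y is the line along which they close (so a half turn about z gives the same grasp; the last joint's range is limited). The gripper opens to 93 mm and grips with 3 to 60 N. Pads are 15 mm wide; open, the fingers measure 128 mm over their backs; the gripper's body (75 mm by 188 mm) begins 65 mm behind the grasp point.
Start: joints at [-1.373, 0.13, 1.488, -0, 1.523, -0.085], TCP at [0.167, -0.576, 0.219] pointing down, gripper open.
Joint ranges: [-2.96, 2.96], [-0.89, 2.26], [0.02, 2.5], [-1.34, 4.48], [0, 2.73], [-2.66, 2.66]. Speed limits (rad/s): [2.39, 2.39, 2.79, 3.14, 3.14, 3.14].

## Interface

Orientations are given as a rotation vector (axis times angle).
In Python, from plant import robot gives the robot as it stands.
- The arm moves only by the tool carry_out, never from a script. Its argument "rows" is a list of rows, each a list of 6 numbers: the shift along the tool's x, y, z in m, then the turn, a rotation vector about the tool's x, y, z in degrees. A call has 1 to 12 rows; each row is the pose to reach, as a shift and turn from the pose commanded when the call began, along the tool's axes at that moment; what a row does not reach only later rows make up. A row lasts 1/8 s, in which the tool goes at most 62.5 mm and 10.7 degrees, less where a joint would pass 70% of its speed; a pose out of reach is approached as far as the arm can. A call with a gripper value outside its range is refused whole. "jaw" is the closure in counts, from 0 (fully open) to 255 (shut), set as the call begins (left out, the last holds). The fingers move at their own pace and stop on an object; "force" is the grip in N (left out, the last holds). Time passes only in rows, so rows that repeat a pose let the fingers close. It gives the time, the measured TCP pose, the force, the opening and the grip force at its end, in the units of the state.
- robot.read_state(): the state, without advancing time (a new reading comes with each control period).
- robot.read_camera(name): name is "side" or "top" or "wrist"; returns the picture (480x640x3 uint8, red, green, blue); there is no depth.
- robot.camera_model(name): a dict with "fx", "fy", "cx", "cy" (pixels), "R" (3x3) and "t" (3): a world point X has camera coordinates R X + t; the wrist camera has in their place "mount" (4x4, takes a point from camera to tool coordinates, whose origin is the TCP and whose axes are the flange's). Camera axes: x right, y down, z forward; pixel columns grow to the right and rows downward; lengths in m; the calibration is good to about 2 mm. A picture is of the moment at which its call begins: read the wrist's pose just before it. camera_model takes no time and is no camera call.
- robot.close_job(): hands the job in; it is judged then, once.
Trained networks look in the newest picture that a camera, given by its name, has taken for a name from the list of things; names that differ only in an ending like _2 or _b are one class to them, and where a whole thing is asked for, a point or a joint stands for the part that bears it (a point fixed in the world has none). Each returns a list of dicts, best first, with "conf" (0 to 1); they miss things now and then, are a little off and sometimes report something else, mostly with a low value. They report only what shows in the picture. A call takes as long as a camera call.
- robot.outline_of(camera, target): "pixels" (480x640 bool, what is visible of it) and "pixel" ([column, row] in pixels, amid what is visible of it).
The state is a dict: "t": time; "q": joint angles; "dq": joint speeds; "joint_torque": joint torques, N m; "tool_pos": TCP position; "orientation": TCP orientation; "force": force on the tool from outside, world axes, zero at the start; "wrist_torque": the same for the moment, N m; "opening": finger opening in m; "gripper_force": force on a finger pad.
Only numpy, scipy, OpenCV 4.12 (cv2) and the standard library are available. Lean on these libraries where they do the work, as an engineer would, in place of code of your own. Each camera call takes 0.05 s, during which the arm holds its last target. There are 200 camera calls.

## Working session

There is one attempt and no reset: what is moved stays moved. The work goes in short steps, Python scripts to look and compute and a tool call to move; the robot and the scene stay as the last step left them, time stands still between calls to the robot, and variables do not carry over. Pictures are saved under pics/ and viewed, at most 14 in all, crops included, and the job is handed in when it is done.

Besides the shell and the picture viewer there is one more tool, called after ">>>" in YAML: its name, and indented under it one key for each argument. carry_out: Moves the arm, as the interface text tells. Its arguments: {"type":"object","properties":{"rows":{"type":"array"},"jaw":{"type":"number"},"force":{"type":"number"}},"required":["rows"]}

```bash
mkdir -p pics; ls
python3 - <<'E'
from plant import robot
import cv2,numpy as np
s=robot.read_state();print(s['t'],s['tool_pos'],s['orientation'],s['force'],s['opening'],robot.grip_depth)
for c in['top','side']:
    im=robot.read_camera(c);cv2.imwrite(f'pics/{c}0.png',im[:,:,::-1])
    m=robot.camera_model(c);print(c,m['fx'],m['fy'],m['cx'],m['cy'],-np.array(m['R']).T@m['t'])
print(robot.camera_model('wrist'))
E
```

```text
pics
0.0 [ 0.16734767 -0.57560037  0.21758208] [-3.10838623e+00 -4.42574656e-01  1.90475766e-04] [ 0.00661876  0.13520207 -0.18759614] 0.09309422072574827 0.0188
top 472.29664909411343 472.29664909411343 327.3896707315509 247.31110136254367 [0.44472644 0.02432067 0.97430053]
side 445.452615590544 445.452615590544 317.76248776478263 242.0795527326384 [0.34001137 0.663058   0.67004108]
{'fx': 382.35349805753276, 'fy': 382.35349805753276, 'cx': 322.01297866430326, 'cy': 245.9775259407029, 'mount': array([[-1.76933375e-04, -9.67569887e-01, -2.52603410e-01,
         7.03107594e-02],
       [ 9.99999984e-01, -1.75722121e-04, -2.73548929e-05,
        -5.85658408e-04],
       [-1.79202364e-05, -2.52603411e-01,  9.67569903e-01,
        -1.65540339e-01],
       [ 0.00000000e+00,  0.00000000e+00,  0.00000000e+00,
         1.00000000e+00]])}
```

View pics/top0.png

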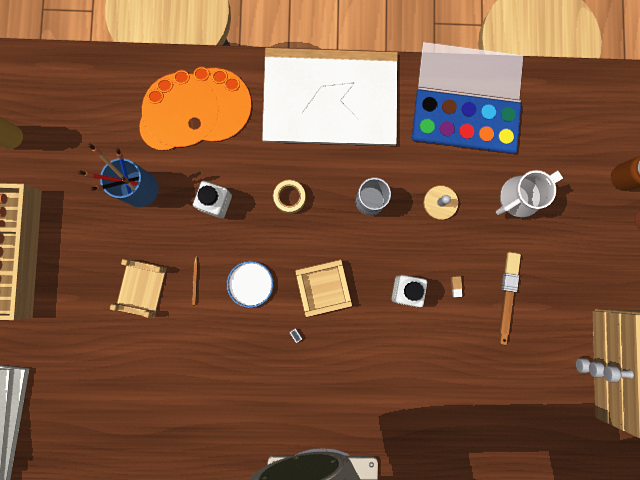

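View pics/side0.png

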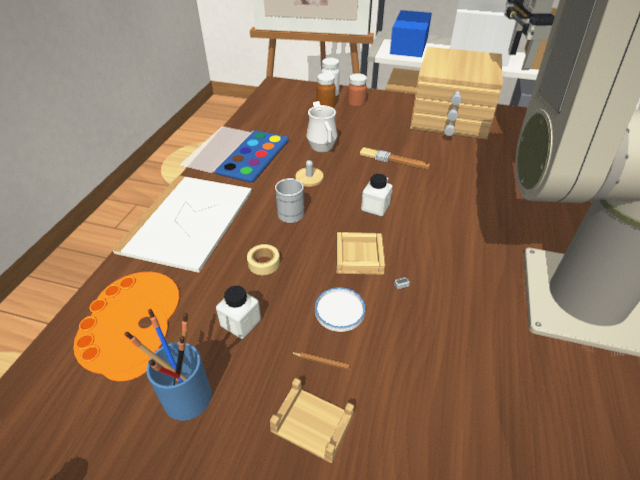

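The top view (pixels) shows bottles at (210,198) and (410,291), the tape at (289,196), the pot at (373,195) and the post at (441,202). The jug is at (530,190), the rest at (140,288), the saucer at (250,284), the block at (324,288) and the brush at (510,298). The side view shows the same layout. Next I'll fit poses by matching projected model hulls to the network outlines.

```bash
cat > h.py <<'E'
from plant import robot
import cv2,numpy as np
from scipy.optimize import minimize
from scipy.spatial.transform import Rotation as Ro
a=np.linspace(0,2*np.pi,40,endpoint=False)
def cyl(r,z0,z1): return np.array([[r*np.cos(t),r*np.sin(t),z] for z in(z0,z1) for t in a])
def box(x0,x1,y0,y1,z0,z1): return np.array([[x,y,z] for x in(x0,x1) for y in(y0,y1) for z in(z0,z1)])
M={'water_pot':[cyl(.031,0,.078)],'tape_roll':[cyl(.033,0,.025)],
'flat_brush':[box(-.075,.015,-.009,.009,0,.014),box(-.095,-.075,-.007,.007,0,.014),box(.015,.095,-.014,.014,0,.014)],
'bottle':[box(-.028,.028,-.028,.028,0,.06),cyl(.018,.06,.086)],
'saucer':[cyl(.047,0,.012)],'tape_post':[cyl(.036,0,.010),cyl(.009,.01,.05)],
'brush_rest':[box(-.051,.051,-.039,.039,0,.006)]+[box(x-.006,x+.006,y0,y1,0,z) for x in(-.045,.045) for y0,y1,z in((-.039,.039,.022),(-.039,-.027,.038),(.027,.039,.038))],
'ink_block':[box(-.048,.048,-.048,.048,0,.026)],'jug':[cyl(.043,0,.105)]}
def cam(c,s=None):
    m=robot.camera_model(c);K=np.array([[m['fx'],0,m['cx']],[0,m['fy'],m['cy']],[0,0,1]])
    if 'R' in m: return K,np.array(m['R']),np.array(m['t'])
    T=np.eye(4);T[:3,:3]=Ro.from_rotvec(s['orientation']).as_matrix();T[:3,3]=s['tool_pos']
    C=np.linalg.inv(T@m['mount']);return K,C[:3,:3],C[:3,3]
def proj(P,cm):
    K,R,t=cm;q=(P@R.T+t)@K.T;return q[:,:2]/q[:,2:]
def mask(name,p,cm,dz=0):
    im=np.zeros((480,640),np.uint8)
    Rz=Ro.from_euler('z',p[2]).as_matrix()
    for part in M[name]:
        uv=proj(part@Rz.T+[p[0],p[1],dz],cm)
        cv2.fillConvexPoly(im,cv2.convexHull(np.round(uv*16).astype(np.int32)),1,shift=4)
    return im>0
def ground(px,cm,z):
    K,R,t=cm;o=-R.T@t;d=R.T@np.linalg.inv(K)@[*px,1];return (o+d*(z-o[2])/d[2])[:2]
def fit(name,outl,yaws=(0,),x0=None,dz=0):
    # outl: list of (camera model, mask)
    if x0 is None: x0=ground(outl[0][1+1],outl[0][0],.02)
    f=lambda p:sum(1-(mask(name,p,c,dz)&m).sum()/max(1,(mask(name,p,c,dz)|m).sum()) for c,m,_ in outl)/len(outl)
    best=None
    for y in yaws:
        sim=np.array([[*x0,y],[x0[0]+.02,x0[1],y],[x0[0],x0[1]+.02,y],[*x0,y+.3]])
        r=minimize(f,sim[0],method='Nelder-Mead',options=dict(initial_simplex=sim,xatol=1e-4,fatol=1e-4,maxiter=150))
        if best is None or r.fun<best.fun: best=r
    return best.x,best.fun
E
cat > find.py <<'E'
from h import *
im={c:robot.read_camera(c) for c in('top','side')}
cm={c:cam(c) for c in im}
for name in ['water_pot','tape_roll','flat_brush','bottle_1','saucer','tape_post','brush_rest','ink_block','jug']:
    key='bottle' if 'bottle' in name else name
    ys=dict(flat_brush=(0,1.57,3.14,-1.57),bottle=(-.5,0,.5),ink_block=(-.5,0,.5),brush_rest=(0,.5,1.1,1.6)).get(key,(0,))
    D={c:robot.outline_of(c,name) for c in im}
    for c in D: print(name,c,[(np.round(d['conf'],2),np.round(d['pixel'])) for d in D[c]])
    n=2 if key=='bottle' else 1
    for d in D['top'][:n]:
        o=[(cm['top'],np.array(d['pixels']),d['pixel'])]
        p,e=fit(key,o,ys);print('  top ',np.round(p,4),round(e,3))
        if D['side']:
            s=min(D['side'],key=lambda s:np.linalg.norm(np.array(s['pixel'])-proj(np.array([[p[0],p[1],.03]]),cm['side'])[0]))
            o.append((cm['side'],np.array(s['pixels']),s['pixel']))
            p2,e2=fit(key,o,(p[2],),p[:2]);print('  both',np.round(p2,4),round(e2,3))
E
time python3 find.py
```

```text
water_pot top [(np.float64(0.87), array([372., 196.]))]
water_pot side [(np.float64(0.57), array([289., 201.]))]
  top  [ 0.6256 -0.0879  0.0691] 0.029
  both [ 0.6263 -0.0874  0.1711] 0.039
tape_roll top [(np.float64(0.8), array([289., 187.]))]
tape_roll side [(np.float64(0.77), array([263., 264.]))]
  top  [0.6283 0.0785 0.1138] 0.339
  both [0.6281 0.079  0.1939] 0.268
flat_brush top [(np.float64(0.79), array([507., 290.])), (np.float64(0.3), array([527., 194.]))]
flat_brush side [(np.float64(0.92), array([388., 158.])), (np.float64(0.44), array([342., 310.]))]
  top  [ 0.4291 -0.3751 -0.1359] 0.168
  both [ 0.428  -0.3744 -0.129 ] 0.217
bottle_1 top [(np.float64(0.73), array([212., 200.])), (np.float64(0.64), array([408., 292.]))]
bottle_1 side [(np.float64(0.74), array([373., 195.])), (np.float64(0.63), array([240., 311.]))]
  top  [ 0.6124  0.2314 -0.4426] 0.136
  both [ 0.6135  0.2331 -0.4531] 0.152
  top  [ 0.4398 -0.164  -0.1487] 0.103
  both [ 0.4397 -0.1662 -0.0985] 0.122
saucer top [(np.float64(0.79), array([249., 286.]))]
saucer side [(np.float64(0.75), array([340., 311.
[... 204 characters left out ...]
91), array([309., 177.]))]
  top  [ 0.6256 -0.2373  0.2878] 0.064
  both [ 0.6251 -0.2344  0.4414] 0.105
brush_rest top [(np.float64(0.78), array([140., 286.]))]
brush_rest side [(np.float64(0.57), array([310., 422.]))]
  top  [ 0.4342  0.3741 -0.1678] 0.075
  both [ 0.4341  0.3769 -0.1667] 0.07
ink_block top [(np.float64(0.86), array([324., 287.]))]
ink_block side [(np.float64(0.72), array([361., 254.]))]
  top  [0.4421 0.0067 0.2696] 0.075
  both [0.4422 0.007  0.2669] 0.07
jug top [(np.float64(0.74), array([528., 193.]))]
jug side [(np.float64(0.71), array([322., 128.]))]
  top  [ 0.6424 -0.403  -0.179 ] 0.238
  both [ 0.6424 -0.4029 -0.1802] 0.243
real	0m3.779s
user	0m1.957s
sys	0m0.056s
```

```bash
cat > go.py <<'E'
# usage: go.py x y z yaw(rad)  -> shift/turn from current measured pose, tool axes
from h import *
import sys
def state():
    s=robot.read_state();R=Ro.from_rotvec(s['orientation']).as_matrix()
    return s,R,np.arctan2(R[1,0],R[0,0])
def go(x,y,z,yaw):
    s,R,psi=state()
    d=R.T@(np.array([x,y,z])-s['tool_pos'])
    Rt=np.array([[np.cos(yaw),np.sin(yaw),0],[np.sin(yaw),-np.cos(yaw),0],[0,0,-1]])
    w=np.degrees(Ro.from_matrix(R.T@Rt).as_rotvec())
    print('shift mm',np.round(d*1000,1),'turn deg',np.round(w,2),'rows>=',round(max(np.linalg.norm(d)/.0625,np.linalg.norm(w)/10.7),1),
     '| q6 goal',round(np.arctan2(y,x)+np.pi/2-yaw,2))
if __name__=='__main__': go(*map(float,sys.argv[1:]))
E
python3 go.py .428 -.375 .16 -.13
```

```text
shift mm [ 306.3 -120.5   58.6] turn deg [-0.   -0.   23.65] rows>= 5.3 | q6 goal 0.98
```

>>> carry_out:
  rows:
    - [0.03,-0.012,0.004,0,0,2]
    - [0.08,-0.031,0.013,0,0,6]
    - [0.135,-0.053,0.024,0,0,10]
    - [0.19,-0.075,0.035,0,0,15]
    - [0.245,-0.097,0.046,0,0,19]
    - [0.285,-0.113,0.055,0,0,22]
    - [0.3063,-0.1205,0.0586,0,0,23.65]
    - [0.3063,-0.1205,0.0586,0,0,23.65]
    - [0.3063,-0.1205,0.0586,0,0,23.65]
  jaw: 0
  force: 15

```text
t: 2.22
tool_pos: [0.4275, -0.3755, 0.1602]
orientation: [3.135, -0.203, -0.0]
force: [0.4, 0.1, -0.6]
opening: 0.0926
gripper_force: 0.0
```

```bash
cat > wr.py <<'E'
# wr.py name x0 y0 yaw0 pic dz : refine pose with wrist camera
from go import *
name,x0,y0,yw,pic,dz=sys.argv[1],*map(float,sys.argv[2:5]),sys.argv[5],float(sys.argv[6])
s=robot.read_state();im=robot.read_camera('wrist');cm=cam('wrist',s)
key='bottle' if 'bottle' in name else name
D=robot.outline_of('wrist',name);vis=im.copy()
pr=proj(np.array([[x0,y0,.02+dz]]),cm)[0]
print('t',s['t'],np.round(s['tool_pos'],4),[(round(d['conf'],2),np.round(d['pixel'])) for d in D],'expect',np.round(pr))
if D:
    d=min(D,key=lambda d:np.linalg.norm(np.array(d['pixel'])-pr));m=np.array(d['pixels'])
    if key=='tape_roll': 
        c,_=cv2.findContours(m.astype(np.uint8),cv2.RETR_EXTERNAL,cv2.CHAIN_APPROX_NONE)
        m=cv2.fillPoly(np.zeros(m.shape,np.uint8),c,1)>0
    p,e=fit(key,[(cm,m,pr)],(yw,),(x0,y0),dz);print('fit',np.round(p,4),round(e,3))
    for mm,col in((m,(0,255,0)),(mask(key,p,cm,dz),(255,0,0))):
        c,_=cv2.findContours(mm.astype(np.uint8),cv2.RETR_EXTERNAL,cv2.CHAIN_APPROX_NONE);cv2.drawContours(vis,c,-1,col,1)
cv2.imwrite(f'pics/{pic}.png',vis[:,:,::-1])
E
python3 wr.py flat_brush .428 -.375 -.13 w_brush 0
```

```text
t 2.225 [ 0.4275 -0.3755  0.1602] [(0.74, array([325., 199.]))] expect [322. 234.]
fit [ 0.4292 -0.3746 -0.1395] 0.075
```

View pics/w_brush.png

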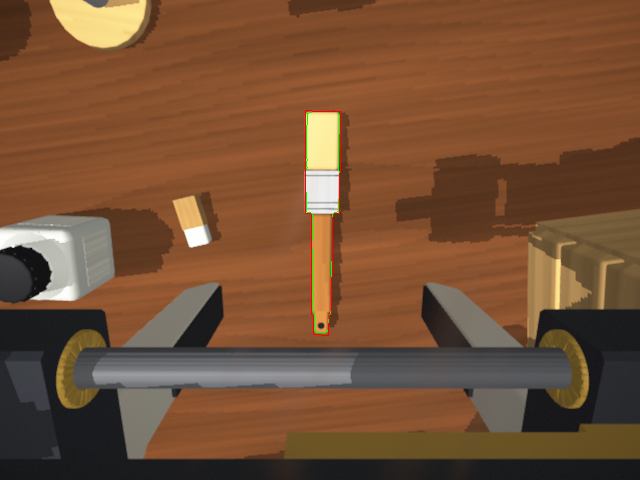

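```bash
python3 go.py .428 -.3746 .003 -.138
```

```text
shift mm [  0.5  -1.4 157.4] turn deg [ 0.03 -0.01  0.41] rows>= 2.5 | q6 goal 0.99
```

The fit matches the brush, which spans rows 112–335 around column 323. Descending and grasping.

>>> carry_out:
  rows:
    - [0,-0.001,0.04,0,0,0.4]
    - [0,-0.001,0.09,0,0,0.4]
    - [0,-0.001,0.13,0,0,0.4]
    - [0,-0.001,0.15,0,0,0.4]
    - [0,-0.001,0.156,0,0,0.4]
    - [0,-0.001,0.156,0,0,0.4]

```text
t: 3.08
tool_pos: [0.4286, -0.3749, 0.0052]
orientation: [3.133, -0.215, 0.002]
force: [0.6, 0.1, 0.4]
opening: 0.0929
gripper_force: 0.0
```

>>> carry_out:
  rows:
    - [0,0,0,0,0,0]
    - [0,0,0,0,0,0]
    - [0,0,0,0,0,0]
    - [0,0,0,0,0,0]
    - [0,0,0,0,0,0]
    - [0,0,0,0,0,0]
    - [0,0,0,0,0,0]
    - [0,0,0,0,0,0]
  jaw: 255
  force: 20

```text
t: 4.08
tool_pos: [0.4281, -0.374, 0.004]
orientation: [-3.134, 0.215, 0.0]
force: [-0.6, 0.5, 1.0]
opening: 0.0177
gripper_force: 19.2
```

```bash
python3 go.py .4341 .3755 .16 -.167;python3 go.py .4341 .3755 .027 -.167; python3 -c "
from plant import robot;s=robot.read_state();print(s['opening'],s['gripper_force'],s['t'])"
```

```text
shift mm [ -96.4 -743.3 -156. ] turn deg [-0.    0.    1.72] rows>= 12.2 | q6 goal 2.45
shift mm [ -96.4 -743.3  -23. ] turn deg [-0.    0.    1.72] rows>= 12.0 | q6 goal 2.45
0.017747419222148224 19.21628326177597 4.075
```

>>> carry_out:
  rows:
    - [0,0,-0.015,0,0,0]
    - [0,0,-0.05,0,0,0]
    - [0,-0.01,-0.09,0,0,0]
    - [-0.002,-0.03,-0.13,0,0,0]
    - [-0.009,-0.07,-0.15,0,0,0]
    - [-0.016,-0.12,-0.156,0,0,0]
    - [-0.022,-0.172,-0.156,0,0,0]
    - [-0.029,-0.224,-0.156,0,0,0]
    - [-0.036,-0.276,-0.156,0,0,0]
    - [-0.0425,-0.328,-0.156,0,0,0.5]
    - [-0.049,-0.38,-0.156,0,0,1]
    - [-0.055,-0.425,-0.156,0,0,1.7]

```text
t: 5.58
tool_pos: [0.4316, 0.0564, 0.1614]
orientation: [-3.13, 0.261, -0.003]
force: [0.6, -0.2, -0.7]
opening: 0.0176
gripper_force: 20.0
```

```bash
python3 go.py .4341 .3755 .16 -.167; python3 -c "
from plant import robot;s=robot.read_state();print(s['opening'],s['gripper_force'],s['t'],s['force'])"
```

```text
shift mm [ -50.5 -315.1    1.4] turn deg [-0.03 -0.11  0.03] rows>= 5.1 | q6 goal 2.45
0.01755883824582916 19.997750222682953 5.575 [ 0.56745382 -0.16699217 -0.65495618]
```

>>> carry_out:
  rows:
    - [-0.007,-0.045,0,0,0,0]
    - [-0.015,-0.095,0,0,0,0]
    - [-0.023,-0.145,0,0,0,0]
    - [-0.031,-0.195,0,0,0,0]
    - [-0.039,-0.245,0,0,0,0]
    - [-0.046,-0.285,0,0,0,0]
    - [-0.0495,-0.308,0,0,0,0]
    - [-0.0505,-0.315,0,0,0,0]
    - [-0.0505,-0.315,0,0,0,0]
    - [-0.0505,-0.315,0,0,0,0]

```text
t: 6.82
tool_pos: [0.4343, 0.3726, 0.1603]
orientation: [3.13, -0.263, 0.0]
force: [-0.2, 0.3, -0.0]
opening: 0.0179
gripper_force: 20.0
```

```bash
python3 wr.py brush_rest .4341 .376 -.167 w_rest 0; python3 go.py .4341 .376 .035 -.167
```

```text
t 6.825 [0.4343 0.3726 0.1603] [(0.68, array([288., 229.]))] expect [319. 235.]
fit [ 0.4344  0.3758 -0.1971] 0.731
shift mm [ -0.8  -3.3 125.2] turn deg [ 0.01 -0.01 -0.04] rows>= 2.0 | q6 goal 2.45
```

View pics/w_rest.png

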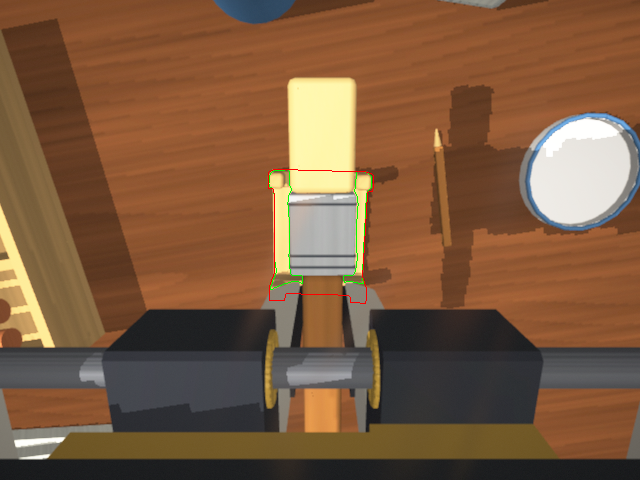

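The rest's horns show at (278,180) and (362,180), centred on the brush. I'll shift 3 mm and lower.

>>> carry_out:
  rows:
    - [-0.001,-0.003,0.02,0,0,0]
    - [-0.001,-0.003,0.06,0,0,0]
    - [-0.001,-0.003,0.1,0,0,0]
    - [-0.001,-0.003,0.12,0,0,0]
    - [-0.001,-0.003,0.128,0,0,0]
    - [-0.001,-0.003,0.131,0,0,0]
    - [-0.001,-0.003,0.1335,0,0,0]
    - [-0.001,-0.003,0.1335,0,0,0]
    - [-0.001,-0.003,0.1335,0,0,0]

```text
t: 8.05
tool_pos: [0.434, 0.377, 0.0273]
orientation: [-3.13, 0.261, -0.001]
force: [0.2, -0.5, -1.0]
opening: 0.0175
gripper_force: 20.0
```

>>> carry_out:
  rows:
    - [0,0,0,0,0,0]
    - [0,0,0,0,0,0]
    - [0,0,0,0,0,0]
    - [0,0,0,0,0,0]
    - [0,0,0,0,0,0]
    - [0,0,-0.02,0,0,0]
    - [0,0,-0.06,0,0,0]
    - [0,0,-0.11,0,0,0]
    - [0,0,-0.135,0,0,0]
    - [0,0,-0.135,0,0,0]
  jaw: 0

```text
t: 9.3
tool_pos: [0.4354, 0.3781, 0.166]
orientation: [-3.126, 0.261, -0.008]
force: [0.9, 0.1, -0.8]
opening: 0.0927
gripper_force: 0.0
```

```bash
python3 wr.py flat_brush .4341 .376 -.167 w_b2 .022; python3 go.py .6135 .2331 .16 -.45
```

```text
t 9.3 [0.4354 0.3781 0.166 ] [(0.96, array([328., 201.]))] expect [327. 241.]
fit [ 0.4355  0.3772 -0.1708] 0.072
shift mm [201.3 111.7   1.6] turn deg [-2.000e-02 -1.000e-02  1.624e+01] rows>= 3.7 | q6 goal 2.38
```

```bash
python3 go.py .6135 .2331 .17 1.12
```

```text
shift mm [201.3 111.7  -8.4] turn deg [-0.000e+00 -2.000e-02 -7.372e+01] rows>= 6.9 | q6 goal 0.81
```

>>> carry_out:
  rows:
    - [0.01,0.006,-0.001,0,0,-5]
    - [0.035,0.02,-0.003,0,0,-14]
    - [0.065,0.036,-0.005,0,0,-24]
    - [0.095,0.053,-0.007,0,0,-34]
    - [0.125,0.07,-0.008,0,0,-44]
    - [0.155,0.086,-0.008,0,0,-54]
    - [0.18,0.1,-0.008,0,0,-64]
    - [0.195,0.109,-0.008,0,0,-71]
    - [0.2013,0.1117,-0.0084,0,0,-73.7]
    - [0.2013,0.1117,-0.0084,0,0,-73.7]
    - [0.2013,0.1117,-0.0084,0,0,-73.7]

```text
t: 10.78
tool_pos: [0.6127, 0.2332, 0.1686]
orientation: [-2.662, -1.667, 0.003]
force: [-0.3, 0.2, -0.1]
opening: 0.0932
gripper_force: 0.0
```

```bash
python3 wr.py bottle_1 .6135 .2331 -.45 w_botA 0; python3 go.py .6135 .2331 .024 1.12
```

```text
t 10.775 [0.6127 0.2332 0.1686] [(0.86, array([324., 237.]))] expect [323. 232.]
fit [ 0.615   0.2348 -0.2628] 0.087
shift mm [ -0.    0.8 145.4] turn deg [-0.04  0.03 -0.03] rows>= 2.3 | q6 goal 0.81
```

View pics/w_botA.png

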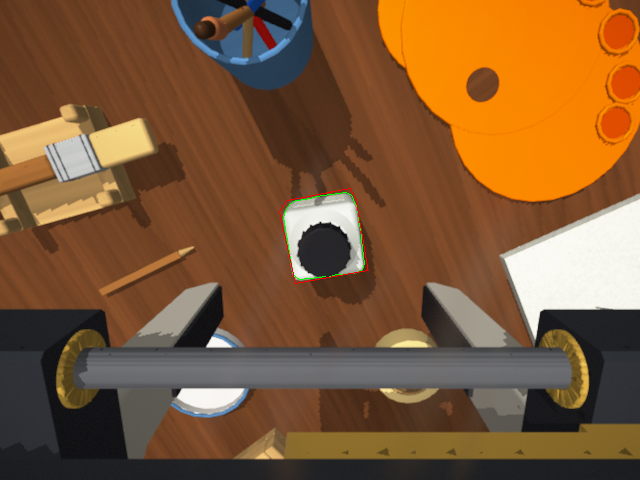

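The bottle sits at (324,237) and is turned about 0.19 rad from my estimate, so I'll correct the yaw.

```bash
python3 go.py .615 .2346 .024 1.308
```

```text
shift mm [  2.    1.5 145.4] turn deg [ -0.05   0.03 -10.8 ] rows>= 2.3 | q6 goal 0.63
```

>>> carry_out:
  rows:
    - [0.002,0.0015,0.02,0,0,-5]
    - [0.002,0.0015,0.05,0,0,-10.8]
    - [0.002,0.0015,0.09,0,0,-10.8]
    - [0.002,0.0015,0.125,0,0,-10.8]
    - [0.002,0.0015,0.14,0,0,-10.8]
    - [0.002,0.0015,0.145,0,0,-10.8]
    - [0.002,0.0015,0.145,0,0,-10.8]

```text
t: 11.75
tool_pos: [0.6166, 0.2346, 0.0262]
orientation: [2.493, 1.911, 0.002]
force: [0.1, -1.2, 0.6]
opening: 0.0932
gripper_force: 0.0
```

>>> carry_out:
  rows:
    - [0,0,0,0,0,0]
    - [0,0,0,0,0,0]
    - [0,0,0,0,0,0]
    - [0,0,0,0,0,0]
    - [0,0,0,0,0,0]
    - [0,0,0,0,0,0]
  jaw: 255
  force: 25

```text
t: 12.5
tool_pos: [0.6156, 0.2344, 0.0251]
orientation: [-2.493, -1.911, 0.0]
force: [-3.0, 1.0, 3.6]
opening: 0.056
gripper_force: 24.8
```

>>> carry_out:
  rows:
    - [0,0,-0.01,0,0,0]
    - [0,0,-0.03,0,0,0]
    - [0,0,-0.04,0,0,0]
    - [0,0,-0.04,0,0,0]
    - [0,0,-0.04,0,0,0]
    - [0,0,-0.04,0,0,0]
    - [0,0,-0.04,0,0,0]
    - [0,0,-0.04,0,0,0]

```text
t: 13.5
tool_pos: [0.6156, 0.2342, 0.0646]
orientation: [-2.493, -1.911, 0.001]
force: [-0.4, -0.7, -2.6]
opening: 0.0564
gripper_force: 24.8
```

```bash
python3 go.py .4422 .007 .13 1.838; python3 -c "
from plant import robot
for i in range(5):
  s=robot.read_state();print(s['opening'],s['gripper_force'],s['t'],s['force'],s['wrist_torque']);robot.read_camera('side')"
```

```text
shift mm [-264.5 -108.5  -65.3] turn deg [-3.000e-02  1.000e-02 -3.036e+01] rows>= 4.7 | q6 goal -0.25
0.056364016497428115 24.79090690612793 13.5 [-0.43661399 -0.69852555 -2.59183515] [-0.0687079  -0.02321363 -0.07661929]
0.05597080138936604 24.790860414505005 13.55 [ 0.20359831  0.58787338 -2.3973123 ] [-0.06408901 -0.08244152 -0.00133223]
0.05610359295229209 24.790921211242676 13.6 [-0.50784936 -0.12186328 -2.96211454] [-0.0560323  -0.05578787  0.03872662]
0.05567915118661305 24.790943562984467 13.65 [ 0.75314552  0.13467088 -2.68747849] [-0.02390444 -0.10858616  0.05566206]
0.05612356378654345 24.790930151939392 13.7 [ 0.31823384 -0.09566939 -1.85464322] [ 0.04321987 -0.05077152  0.00495022]
```

The reading averages about −2.5 N, so bottle A is the full one. Moving it to the block.

>>> carry_out:
  rows:
    - [-0.01,-0.004,-0.015,0,0,-2]
    - [-0.035,-0.014,-0.035,0,0,-6]
    - [-0.075,-0.031,-0.055,0,0,-11]
    - [-0.12,-0.049,-0.065,0,0,-16]
    - [-0.165,-0.068,-0.065,0,0,-21]
    - [-0.21,-0.086,-0.065,0,0,-25]
    - [-0.24,-0.098,-0.065,0,0,-28]
    - [-0.258,-0.106,-0.065,0,0,-30]
    - [-0.2645,-0.1085,-0.065,0,0,-30.4]
    - [-0.2645,-0.1085,-0.065,0,0,-30.4]
    - [-0.2645,-0.1085,-0.065,0,0,-30.4]

```text
t: 15.12
tool_pos: [0.4428, 0.0075, 0.1301]
orientation: [1.905, 2.498, 0.001]
force: [-0.8, 0.3, -2.2]
opening: 0.0566
gripper_force: 24.8
```

```bash
python3 wr.py ink_block .4422 .007 .267 w_block 0; python3 go.py .4422 .007 .034 1.838
```

```text
t 15.125 [0.4428 0.0075 0.1301] [(0.66, array([319., 209.]))] expect [320. 244.]
fit [0.4425 0.008  0.2466] 0.516
shift mm [-0.4 -0.6 95.9] turn deg [-0.   -0.01  0.07] rows>= 1.5 | q6 goal -0.25
```

View pics/w_block.png

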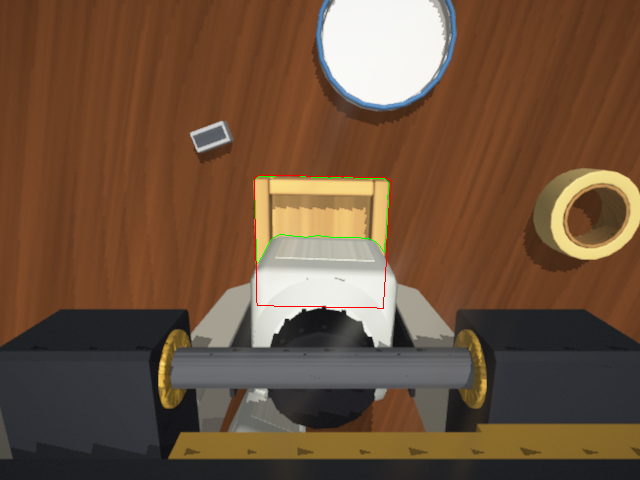

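The block sits square under the bottle at (320,240), so I'll lower it in.

>>> carry_out:
  rows:
    - [0,0,0.015,0,0,0]
    - [0,0,0.045,0,0,0]
    - [0,0,0.07,0,0,0]
    - [0,0,0.085,0,0,0]
    - [0,0,0.091,0,0,0]
    - [0,0,0.095,0,0,0]
    - [0,0,0.0965,0,0,0]
    - [0,0,0.0965,0,0,0]

```text
t: 16.23
tool_pos: [0.4428, 0.007, 0.034]
orientation: [1.904, 2.498, 0.001]
force: [-0.2, -0.4, -2.8]
opening: 0.0563
gripper_force: 24.8
```

>>> carry_out:
  rows:
    - [0,0,0,0,0,0]
    - [0,0,0,0,0,0]
    - [0,0,0,0,0,0]
    - [0,0,0,0,0,0]
    - [0,0,-0.02,0,0,0]
    - [0,0,-0.06,0,0,0]
    - [0,0,-0.1,0,0,0]
    - [0,0,-0.125,0,0,0]
    - [0,0,-0.125,0,0,0]
  jaw: 0

```text
t: 17.35
tool_pos: [0.4441, 0.0069, 0.1607]
orientation: [1.902, 2.495, 0.004]
force: [-0.2, 0.1, -0.9]
opening: 0.0931
gripper_force: 0.0
```

```bash
python3 wr.py bottle_1 .4422 .007 .267 w_bb .008; python3 go.py .626 -.0876 .16 1.57
```

```text
t 17.35 [0.4441 0.0069 0.1607] [(0.86, array([319., 243.])), (0.73, array([265., 421.]))] expect [318. 236.]
fit [0.4432 0.0068 0.2396] 0.102
shift mm [-140.   152.3   -2.5] turn deg [-3.00e-02 -1.00e-02  1.54e+01] rows>= 3.3 | q6 goal -0.14
```

>>> carry_out:
  rows:
    - [-0.01,0.011,0,0,0,2]
    - [-0.035,0.038,0,0,0,5]
    - [-0.07,0.076,0,0,0,9]
    - [-0.105,0.114,0,0,0,12]
    - [-0.13,0.141,0,0,0,15]
    - [-0.14,0.1523,-0.0025,0,0,15.4]
    - [-0.14,0.1523,-0.0025,0,0,15.4]
    - [-0.14,0.1523,-0.0025,0,0,15.4]

```text
t: 18.45
tool_pos: [0.625, -0.0871, 0.1594]
orientation: [-2.22, -2.219, 0.002]
force: [0.4, -0.5, -0.5]
opening: 0.0933
gripper_force: 0.0
```

```bash
python3 wr.py water_pot .626 -.0876 0 w_pot 0; python3 go.py .626 -.0876 .032 1.57
```

```text
t 18.45 [ 0.625  -0.0871  0.1594] [(0.79, array([326., 247.]))] expect [323. 236.]
fit [ 0.6261 -0.0864  0.2696] 0.013
shift mm [ -0.5   0.8 128.3] turn deg [-0.06 -0.02  0.03] rows>= 2.1 | q6 goal -0.14
```

View pics/w_pot.png

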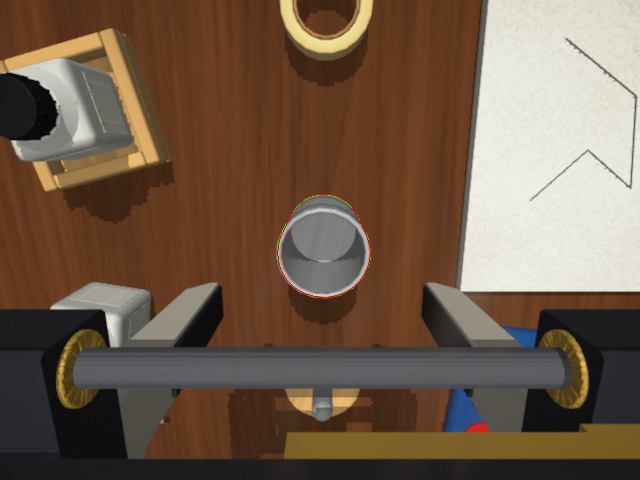

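The pot is centred at (324,247) and the fit is tight. The bottle stands in the block at upper left.

>>> carry_out:
  rows:
    - [0,0.001,0.02,0,0,0]
    - [0,0.001,0.06,0,0,0]
    - [0,0.001,0.1,0,0,0]
    - [0,0.001,0.12,0,0,0]
    - [0,0.001,0.128,0,0,0]
    - [0,0.001,0.128,0,0,0]

```text
t: 19.3
tool_pos: [0.6276, -0.0877, 0.0333]
orientation: [2.222, 2.22, 0.001]
force: [-0.4, 0.3, 0.2]
opening: 0.0928
gripper_force: 0.0
```

>>> carry_out:
  rows:
    - [0,0,0,0,0,0]
    - [0,0,0,0,0,0]
    - [0,0,0,0,0,0]
    - [0,0,0,0,0,0]
    - [0,0,0,0,0,0]
    - [0,0,0,0,0,0]
  jaw: 255
  force: 20

```text
t: 20.05
tool_pos: [0.6274, -0.0877, 0.0334]
orientation: [2.222, 2.22, 0.0]
force: [-2.2, -0.1, 5.3]
opening: 0.0612
gripper_force: 19.7
```

>>> carry_out:
  rows:
    - [0,0,-0.01,0,0,0]
    - [0,0,-0.04,0,0,0]
    - [0,0,-0.08,0,0,0]
    - [0,0,-0.12,0,0,0]
    - [0,0,-0.14,0,0,0]
    - [0,0,-0.14,0,0,0]

```text
t: 20.8
tool_pos: [0.6283, -0.0879, 0.1746]
orientation: [2.22, 2.219, 0.003]
force: [0.1, 0.5, -0.6]
opening: 0.0613
gripper_force: 19.7
```

```bash
python3 go.py .446 .1552 .16 1.57; python3 -c "
from plant import robot;s=robot.read_state();print(s['opening'],s['gripper_force'],s['t'],s['force'])"
```

```text
shift mm [ 243.  -182.6   13.8] turn deg [ 0.18  0.04 -0.  ] rows>= 4.9 | q6 goal 0.34
0.061282322256893805 19.715922037287328 20.8 [ 0.11177754  0.45568726 -0.62735506]
```

>>> carry_out:
  rows:
    - [0.012,-0.009,0,0,0,0]
    - [0.042,-0.031,0.001,0,0,0]
    - [0.08,-0.06,0.002,0,0,0]
    - [0.12,-0.09,0.004,0,0,0]
    - [0.16,-0.12,0.007,0,0,0]
    - [0.2,-0.15,0.01,0,0,0]
    - [0.228,-0.171,0.012,0,0,0]
    - [0.24,-0.18,0.013,0,0,0]
    - [0.243,-0.1825,0.0138,0,0,0]
    - [0.243,-0.1825,0.0138,0,0,0]
    - [0.243,-0.1825,0.0138,0,0,0]

```text
t: 22.18
tool_pos: [0.4455, 0.1547, 0.159]
orientation: [2.224, 2.219, -0.0]
force: [-0.6, -0.5, -0.4]
opening: 0.0609
gripper_force: 19.7
```

```bash
python3 wr.py saucer .446 .1552 0 w_sau 0; python3 go.py .446 .1552 .0385 1.57
```

```text
t 22.175 [0.4455 0.1547 0.159 ] [(0.57, array([328., 208.]))] expect [322. 235.]
fit [0.4472 0.1577 0.1093] 0.461
shift mm [  0.4   0.5 120.7] turn deg [ 0.    0.01 -0.07] rows>= 1.9 | q6 goal 0.34
```

View pics/w_sau.png

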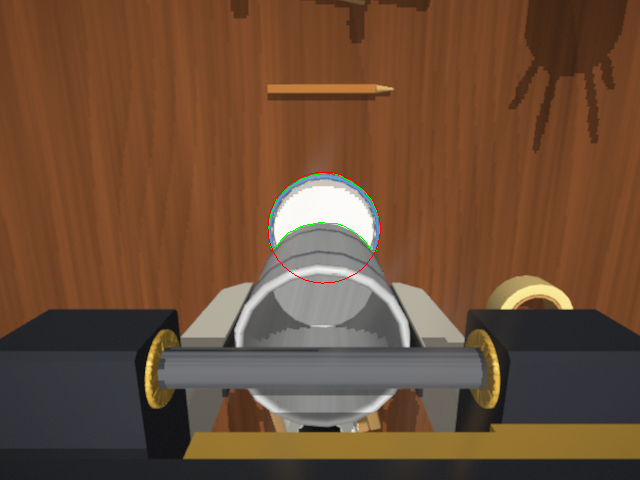

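The saucer is centred at (324,228) under the pot, about 2 mm further along tool x.

>>> carry_out:
  rows:
    - [0.002,0.001,0.015,0,0,0]
    - [0.002,0.001,0.05,0,0,0]
    - [0.002,0.001,0.085,0,0,0]
    - [0.002,0.001,0.105,0,0,0]
    - [0.002,0.001,0.115,0,0,0]
    - [0.002,0.001,0.119,0,0,0]
    - [0.002,0.001,0.121,0,0,0]
    - [0.002,0.001,0.121,0,0,0]

```text
t: 23.28
tool_pos: [0.4466, 0.1577, 0.0388]
orientation: [2.222, 2.22, 0.002]
force: [0.2, -0.4, -2.0]
opening: 0.0609
gripper_force: 19.7
```

>>> carry_out:
  rows:
    - [0,0,0,0,0,0]
    - [0,0,0,0,0,0]
    - [0,0,0,0,0,0]
    - [0,0,0,0,0,0]
    - [0,0,-0.02,0,0,0]
    - [0,0,-0.06,0,0,0]
    - [0,0,-0.1,0,0,0]
    - [0,0,-0.125,0,0,0]
    - [0,0,-0.125,0,0,0]
  jaw: 0

```text
t: 24.4
tool_pos: [0.4476, 0.1579, 0.1655]
orientation: [2.221, 2.219, 0.006]
force: [0.7, 0.4, 0.1]
opening: 0.0932
gripper_force: 0.0
```

```bash
python3 wr.py water_pot .446 .156 0 w_ps .004; python3 go.py .6283 .0787 .15 1.57
```

```text
t 24.4 [0.4476 0.1579 0.1655] [(0.6, array([321., 244.])), (0.21, array([348., 391.]))] expect [319. 237.]
fit [0.4472 0.1586 0.1706] 0.013
shift mm [-78.6 182.7  12.2] turn deg [-0.03  0.01 -0.  ] rows>= 3.2 | q6 goal 0.13
```

Pot placed. Tape next.

>>> carry_out:
  rows:
    - [-0.006,0.014,0,0,0,0]
    - [-0.02,0.046,0,0,0,0]
    - [-0.041,0.095,0.002,0,0,0]
    - [-0.06,0.14,0.006,0,0,0]
    - [-0.074,0.172,0.01,0,0,0]
    - [-0.0786,0.1827,0.012,0,0,0]
    - [-0.0786,0.1827,0.012,0,0,0]
    - [-0.0786,0.1827,0.012,0,0,0]

```text
t: 25.5
tool_pos: [0.6277, 0.0793, 0.1508]
orientation: [-2.221, -2.221, 0.001]
force: [-0.4, -0.7, -0.3]
opening: 0.0931
gripper_force: 0.0
```

```bash
python3 wr.py tape_roll .6283 .0787 0 w_tape 0; python3 go.py .6283 .0787 .004 1.57
```

```text
t 25.5 [0.6277 0.0793 0.1508] [(0.77, array([324., 255.])), (0.75, array([ 55., 132.]))] expect [322. 238.]
fit [0.6282 0.0814 0.0118] 0.065
shift mm [ -0.7   0.3 147.5] turn deg [ 0.01 -0.01  0.05] rows>= 2.4 | q6 goal 0.13
```

View pics/w_tape.png

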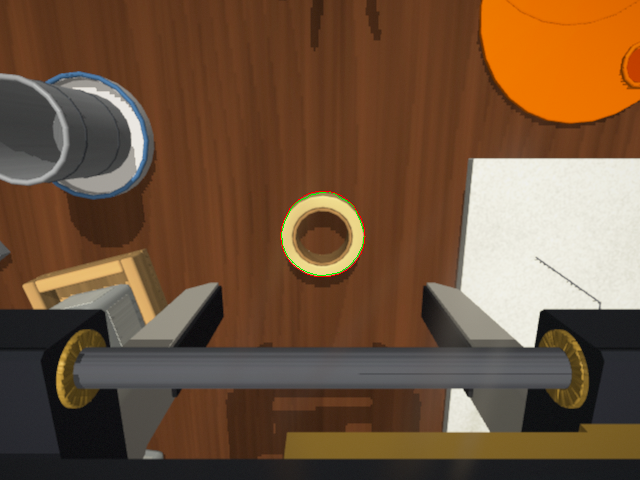

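The tape is centred at (323,235), the pot stands in the saucer at upper left, and the sketch pad is clear of the fingers. Descending 146 mm.

>>> carry_out:
  rows:
    - [0.0015,0.0005,0.02,0,0,0]
    - [0.0015,0.0005,0.065,0,0,0]
    - [0.0015,0.0005,0.11,0,0,0]
    - [0.0015,0.0005,0.135,0,0,0]
    - [0.0015,0.0005,0.1465,0,0,0]
    - [0.0015,0.0005,0.1465,0,0,0]
    - [0.0015,0.0005,0.1465,0,0,0]

```text
t: 26.48
tool_pos: [0.6303, 0.0804, 0.0062]
orientation: [2.221, 2.22, 0.003]
force: [-0.1, -0.3, -0.6]
opening: 0.0929
gripper_force: 0.0
```

>>> carry_out:
  rows:
    - [0,0,0,0,0,0]
    - [0,0,0,0,0,0]
    - [0,0,0,0,0,0]
    - [0,0,0,0,0,0]
    - [0,0,0,0,0,0]
    - [0,0,0,0,0,0]
  jaw: 255
  force: 20

```text
t: 27.22
tool_pos: [0.6292, 0.0802, 0.005]
orientation: [2.222, 2.22, 0.0]
force: [-2.5, 0.4, 4.1]
opening: 0.0646
gripper_force: 19.8
```

>>> carry_out:
  rows:
    - [0,0,-0.01,0,0,0]
    - [0,0,-0.04,0,0,0]
    - [0,0,-0.08,0,0,0]
    - [0,0,-0.11,0,0,0]
    - [0,0,-0.12,0,0,0]
    - [0,0,-0.12,0,0,0]

```text
t: 27.98
tool_pos: [0.6294, 0.0802, 0.1249]
orientation: [2.222, 2.22, 0.001]
force: [-0.0, -0.2, -0.6]
opening: 0.0646
gripper_force: 19.8
```

```bash
python3 go.py .6254 -.2355 .125 1.57; python3 -c "
from plant import robot;s=robot.read_state();print(s['opening'],s['gripper_force'],s['t'],s['force'])"
```

```text
shift mm [-3.157e+02 -3.700e+00 -1.000e-01] turn deg [ 0.05 -0.   -0.  ] rows>= 5.1 | q6 goal -0.36
0.06456709313101311 19.783091247081757 27.975 [-0.02848752 -0.18386115 -0.61951137]
```

>>> carry_out:
  rows:
    - [-0.015,0,0,0,0,0]
    - [-0.055,-0.001,0,0,0,0]
    - [-0.105,-0.001,0,0,0,0]
    - [-0.155,-0.002,0,0,0,0]
    - [-0.205,-0.003,0,0,0,0]
    - [-0.255,-0.003,0,0,0,0]
    - [-0.29,-0.004,0,0,0,0]
    - [-0.31,-0.004,0,0,0,0]
    - [-0.3157,-0.004,0,0,0,0]
    - [-0.3157,-0.004,0,0,0,0]
    - [-0.3157,-0.004,0,0,0,0]

```text
t: 29.35
tool_pos: [0.6251, -0.2341, 0.1245]
orientation: [-2.22, -2.222, -0.0]
force: [0.2, 0.7, -0.2]
opening: 0.065
gripper_force: 19.8
```

```bash
python3 wr.py tape_post .6254 -.2355 0 w_post 0; python3 go.py .6254 -.2355 .015 1.57
```

```text
t 29.35 [ 0.6251 -0.2341  0.1245] [(0.65, array([324., 224.]))] expect [322. 248.]
fit [ 0.6248 -0.2342  0.2283] 0.525
shift mm [ -1.3   0.2 109.7] turn deg [ 0.01 -0.01  0.09] rows>= 1.8 | q6 goal -0.36
```

View pics/w_post.png

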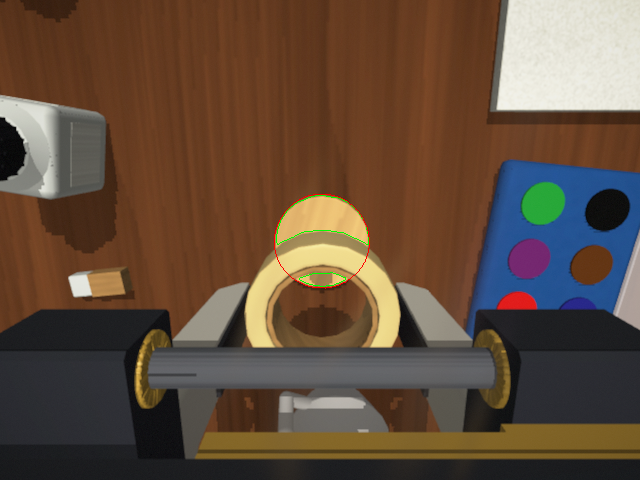

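The disc is centred at (322,242), under the TCP to within a millimetre. Lowering straight down.

>>> carry_out:
  rows:
    - [0,0,0.015,0,0,0]
    - [0,0,0.04,0,0,0]
    - [0,0,0.065,0,0,0]
    - [0,0,0.085,0,0,0]
    - [0,0,0.1,0,0,0]
    - [0,0,0.106,0,0,0]
    - [0,0,0.1085,0,0,0]
    - [0,0,0.109,0,0,0]
    - [0,0,0.109,0,0,0]

```text
t: 30.58
tool_pos: [0.6254, -0.2357, 0.0165]
orientation: [2.221, 2.22, 0.001]
force: [0.0, -0.3, -0.1]
opening: 0.0651
gripper_force: 19.8
```

>>> carry_out:
  rows:
    - [0,0,0,0,0,0]
    - [0,0,0,0,0,0]
    - [0,0,0,0,0,0]
    - [0,0,0,0,0,0]
    - [0,0,-0.015,0,0,0]
    - [0,0,-0.05,0,0,0]
    - [0,0,-0.1,0,0,0]
    - [0,0,-0.14,0,0,0]
    - [0,0,-0.16,0,0,0]
    - [0,0,-0.16,0,0,0]
  jaw: 0

```text
t: 31.82
tool_pos: [0.6259, -0.2359, 0.1778]
orientation: [2.22, 2.218, 0.002]
force: [0.9, -0.4, -0.5]
opening: 0.0931
gripper_force: 0.0
```

```bash
python3 wr.py tape_roll .6248 -.2342 0 w_tp .01; python3 find.py | grep -A2 -E "side"
python3 - <<'E'
from h import *
im=robot.read_camera('top');cv2.imwrite('pics/top1.png',im[:,:,::-1])
im=robot.read_camera('side');cv2.imwrite('pics/side1.png',im[:,:,::-1])
E
```

```text
t 31.825 [ 0.6259 -0.2359  0.1778] [(0.89, array([328., 250.])), (0.56, array([ 74., 144.]))] expect [320. 231.]
fit [ 0.6261 -0.2343  0.2652] 0.056
water_pot side [(np.float64(0.58), array([338., 294.]))]
  top  [0.4466 0.1579 0.1447] 0.041
  both [0.4466 0.1579 0.1401] 0.056
--
tape_roll side [(np.float64(0.67), array([310., 174.]))]
  top  [ 0.6268 -0.2388 -0.1912] 0.33
  both [ 0.6279 -0.2393 -0.0985] 0.32
--
flat_brush side [(np.float64(0.63), array([304., 417.]))]
  top  [ 0.4351  0.3828 -0.1701] 0.167
  both [ 0.4364  0.3701 -0.1601] 0.377
--
bottle_1 side [(np.float64(0.9), array([375., 194.])), (np.float64(0.87), array([359., 240.]))]
  top  [ 0.4395 -0.1641 -0.157 ] 0.11
  both [ 0.4398 -0.1642 -0.0343] 0.13
--
saucer side [(np.float64(0.79), array([340., 328.])), (np.float64(0.37), array([310., 182.])), (np.float64(0.26), array([340., 296.]))]
  top  [0.447  0.155  0.4641] 0.646
  both [0.4494 0.1387 0.5388] 0.534
--
tape_post side [(np.float64(0.47), array([310., 173.]))]
  top  [ 0.619  -0.2231  0.0072] 0.718
  both [ 0.6245 -0.2326  0.6775] 0.724
--
brush_rest side [(np.float64(0.58), array([313., 432.]))]
ink_block top [(np.float64(0.75), array([312., 288.]))]
ink_block side []
  top  [0.4423 0.0049 0.2623] 0.389
jug top [(np.float64(0.94), array([538., 199.]))]
jug side [(np.float64(0.69), array([320., 130.]))]
  top  [ 0.6389 -0.4037 -0.216 ] 0.562
  both [ 0.6407 -0.4022 -0.1798] 0.405
```

View pics/side1.png

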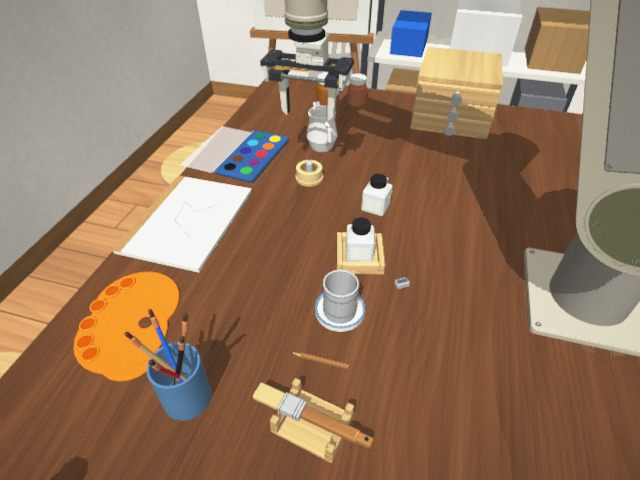

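View pics/w_tp.png

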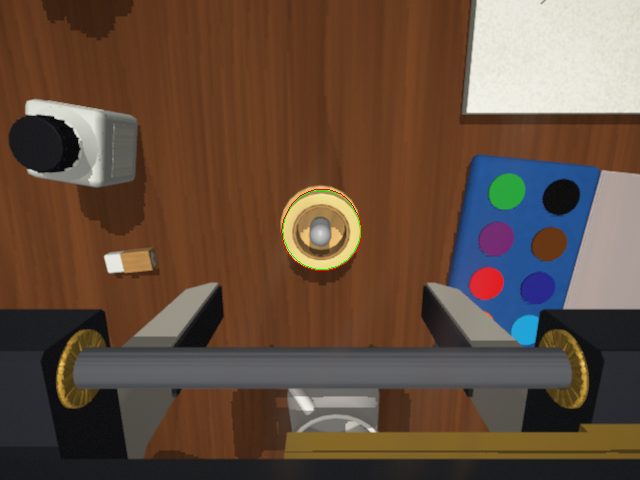

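Both views show the pot in its saucer (340,297), the full bottle in the well (360,240) and the roll over its post (320,232 in the wrist view). The brush lies across both bars (304,417), the empty bottle stands on the table, and the gripper touches nothing. Handing in.

```bash
python3 -c "
from plant import robot;print(robot.close_job())"
```

```text
the job is handed in; nothing more can be done
None
```

I handed the job in at about 32 s: the pot, tape roll, brush and full bottle look fully seated in the final pictures. I told the bottles apart from one lift (about 2.2 N net, so the full one) without lifting the other, which still stands on the table. The jug was not touched, and no verdict came back.

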